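# Snug up the tapered plug of the rinse manifold

## Robot

A 6-joint arm with a two-finger parallel gripper is mounted at the origin on a cart in front of the work surface, level with it; the furniture and walls round the work are solid. World frame = base frame: x ahead of the robot, y to its left, z up, the work surface at z = 0. Lengths are in m, angles in rad, forces in N, time in s.
With the tool pointing down it reaches from about 0.3 to 0.875 m from the base axis. Payload 6.4 kg.
Tool frame: the origin (TCP) lies midway between the tips of the shut fingers; the grasp point (between the pads) lies 19 mm behind it; z points along the fingers, y is the line along which they close (so a half turn about z gives the same grasp; the last joint's range is limited). The gripper opens to 85 mm and grips with 20 to 120 N. Pads are 22 mm wide; open, the fingers measure 114 mm over their backs; the gripper's body (76 mm by 85 mm) begins 54 mm behind the grasp point. The pads swing forward as they close: fully open they stand 13 mm farther back than shut.
Start: joints at [-1.502, 0.181, 1.607, -0, 1.354, -0.206], TCP at [0.156, -0.553, 0.231] pointing down, gripper open.
Joint ranges: [-2.99, 2.99], [-0.89, 2.07], [0.3, 2.58], [-1.14, 4.28], [0, 2.63], [-3.12, 3.12]. Speed limits (rad/s): [2.57, 2.57, 3.01, 3.14, 3.14, 3.14].

## Interface

Orientations are given as a unit quaternion [w, x, y, z].
In Python, from bench import sensors, vision, ctrl gives the robot as it stands.
- The arm moves only by the tool carry_out, never from a script. Its argument "deltas" is text: rows parted by semicolons, each of 7 numbers parted by spaces: the shift along the tool's x, y, z in mm, then the turn, a rotation vector about the tool's x, y, z in rad, then the closure, from 0 (fully open) to 1 (shut). In form: tx ty tz ax ay az claw; .... A call has 1 to 12 rows; each row is the pose to reach, as a shift and turn from the pose commanded when the call began, along the tool's axes at that moment; what a row does not reach only later rows make up. A row lasts 1/8 s, in which the tool goes at most 62.5 mm and 10.7 degrees, less where a joint would pass 70% of its speed; a pose out of reach is approached as far as the arm can. A call with a gripper value outside its range is refused whole. The fingers move at their own pace and stop on an object; the grip force is fixed at half the most. Time passes only in rows, so rows that repeat a pose let the fingers close. It gives the time, the measured TCP pose, the force, the opening and the grip force at its end, in the units of the state.
- sensors.get_obs(): the state, without advancing time (a new reading comes with each control period).
- vision.camera(name): name is "scene" or "side" or "wrist"; returns the picture (400x640x3 uint8, blue, green, red); there is no depth.
- vision.camera_model(name): a dict with "K" (3x3 intrinsics, pixels), "extrinsics" (4x4, takes a point from world to camera coordinates); the wrist camera has in their place "hand_eye" (4x4, takes a point from camera to tool coordinates, whose origin is the TCP and whose axes are the flange's). Camera axes: x right, y down, z forward; pixel columns grow to the right and rows downward; lengths in m; the calibration is good to about 2 mm. A picture is of the moment at which its call begins: read the wrist's pose just before it. camera_model takes no time and is no camera call.
- ctrl.hand_in(): hands the job in; it is judged then, once.
The state is a dict: "time_s": time; "q": joint angles; "dq": joint speeds; "joint_efforts": joint torques, N m; "eef_pos": TCP position; "eef_rot": TCP orientation; "wrist_force": force on the tool from outside, world axes, zero at the start; "torque": the same for the moment, N m; "opening": opening from 0.0 (shut) to 1.0 (fully open); "grasp_force": force on a finger pad.
Only numpy, scipy, OpenCV 4.12 (cv2) and the standard library are available. Lean on these libraries where they do the work, as an engineer would, in place of code of your own. Each camera call takes 0.05 s, during which the arm holds its last target. There are 200 camera calls.

## Task

Take the T-handled square key from its stand, fit it fully into the square socket of the tapered plug on the rinse manifold and turn the plug clockwise: it runs freely at first, and where it bites differs each time. Once you feel it bite, turn it only about another 25 degrees so that it is snug, and do not overtighten it. Then draw the key out, stand it fully back in the hole of its stand, let go, and leave the things around undisturbed.

Things in the scene. Friction and masses are not known exactly. Their poses are not given: they have to be found in the camera images.
- manifold: Fixed aluminium bar of the rinse manifold, 70 (x) x 210 (its y, feet included) x 30 mm high, with three round bosses (8 mm high) along its y axis, 50 mm apart; origin at the centre of its underside, z up. In random order the bosses carry the plug, a flat hexagon cap and a brass hose barb.
- plug: Tapered threaded steel plug already started in one boss: a round head 33 mm across and 18 mm tall, its top 60 mm above the worktop, with a square socket 16.5 mm wide and 14 mm deep with a 2.5 mm bevelled mouth, open upwards. Origin on its axis at the head's underside (42 mm above the worktop), z up, its x and y axes parallel to the socket's sides. Clockwise from above tightens; it stays where it is left.
- socket (a point): Centre of the mouth of the plug's socket, 60 mm above the worktop; axes as the plug's. The plug turns freely (0.05 N m) for an unknown 0.3 to 1.4 rad, which nothing visible tells, then bites: 0.35 N m at once while it moves (less when held still), rising by 0.3 N m per rad beyond. Right is 0.2 to 0.75 rad past the bite (0.41 to 0.57 N m while turning).
- plug_tip (a point): Foot of the plug's taper, on its axis, hidden in the boss, 30 mm above the worktop as long as the plug has not bitten; beyond the bite it sinks 0.32 mm per rad (too little to be seen in a measured pose); only its height means anything.
- key: Loose T-shaped steel key, 92 mm tall, 110 to 180 g, upright in its stand: square drive 14 x 14 mm over the lowest 28 mm (last 3 mm tapered), round shank 15 mm, crossbar on top. Origin at the centre of its lower end, z up to the crossbar, y along it; square's sides parallel to x and y. In the socket it has 0.17 rad of play either way; fully in, its end is 46 mm above the worktop.
- key_bar (a point): Centre of the key's crossbar (13 mm thick along the key's x, 50 mm long along its y, 20 mm tall), 82 mm above the key's lower end; axes as the key's. The key stands by itself, released, in the stand and in the socket; held, it may lean a few degrees between the fingers, its end then 2 to 4 mm aside.
- key_stand: Fixed grey block 64 x 64 x 42 mm, origin at the centre of its underside; in its top a round hole 25 mm wide and 32 mm deep with a 5 mm chamfer. The standing key's lower end is 10 mm above the worktop.
- stand_hole (a point): Centre of the mouth of the stand's hole, 42 mm above the worktop, z up.
- beaker: Clear empty beaker, 55 mm across, 73 mm tall, loose, beside the key stand; origin under its centre.
- oil_dropper: Small dropper bottle, 30 mm across, 89 mm tall, loose, on the robot's side of the manifold; origin under its centre.
- sample_cup: Lidded white sample cup, 58 mm across, 62 mm tall, loose, behind the manifold; origin under its centre.
- timer: Small bench timer, 50 x 66 x 58 mm, loose, between the manifold and the stand towards the back; origin under its centre.
There are look-alikes about, which are no part of the job. Leave any brown or green look-alike of the key_stand alone. What is shaped like the key but red is not meant.

How it is judged:
By the outcome, as a careful person would: the job done as asked, in the order asked, and still so for the second after the job is handed in, with the robot touching nothing.
It also fails if it takes over 72 s, if anything falls off the work surface, if the arm or the gripper's body presses on something with over 40 N, if the wrist force passes 120 N, or if a joint passes its speed limit or range.

## Working session

There is one attempt and no reset: what is moved stays moved. The work goes in short steps, Python scripts to look and compute and a tool call to move; the robot and the scene stay as the last step left them, time stands still between calls to the robot, and variables do not carry over. Pictures are saved under pics/ and viewed, at most 11 in all, crops included, and the job is handed in when it is done.

Besides the shell and the picture viewer there is one more tool, called after "Emit:" in YAML: its name, and indented under it one key for each argument. carry_out: Moves the arm, as the interface text tells. Its arguments: {"type":"object","properties":{"deltas":{"type":"string"}},"required":["deltas"]}

```bash
mkdir -p pics; ls; python3 - <<'E'
from bench import sensors, vision, ctrl
import cv2, numpy as np
o=sensors.get_obs(); print({k:np.round(v,3).tolist() for k,v in o.items()})
for n in ("scene","side","wrist"):
    im=vision.camera(n); cv2.imwrite(f"pics/{n}0.png",im)
    m=vision.camera_model(n); print(n,{k:np.round(v,4).tolist() for k,v in m.items()})
E
```

```text
pics
{'time_s': 0.0, 'q': [-1.502, 0.182, 1.608, 0.0, 1.354, -0.206], 'dq': [0.002, -0.0, -0.002, 0.0, -0.001, 0.001], 'joint_efforts': [0.003, -44.486, -35.134, -0.0, 0.009, 0.0], 'eef_pos': [0.156, -0.553, 0.23], 'eef_rot': [-0.001, 0.991, 0.137, 0.0], 'wrist_force': [0.401, 0.029, -0.573], 'torque': [0.017, -0.009, -0.023], 'grasp_force': 0.0, 'opening': 1.0}
scene {'K': [[447.4343, 0.0, 317.2887], [0.0, 447.4343, 196.8088], [0.0, 0.0, 1.0]], 'extrinsics': [[-0.5197, -0.8544, 0.0012, 0.3269], [-0.5039, 0.3053, -0.808, 0.3168], [0.6899, -0.4205, -0.5892, 0.7083], [0.0, 0.0, 0.0, 1.0]]}
side {'K': [[446.3767, 0.0, 319.0392], [0.0, 446.3767, 203.2636], [0.0, 0.0, 1.0]], 'extrinsics': [[0.9764, -0.2159, 0.0053, -0.4905], [-0.0804, -0.3864, -0.9188, 0.1489], [0.2004, 0.8967, -0.3946, 0.8578], [0.0, 0.0, 0.0, 1.0]]}
wrist {'K': [[290.2941, 0.0, 319.6612], [0.0, 290.2941, 197.9005], [0.0, 0.0, 1.0]], 'hand_eye': [[0.0009, -0.9545, -0.2983, 0.0758], [1.0, 0.001, -0.0003, -0.001], [0.0006, -0.2983, 0.9545, -0.1427], [0.0, 0.0, 0.0, 1.0]]}
```

View pics/scene0.png

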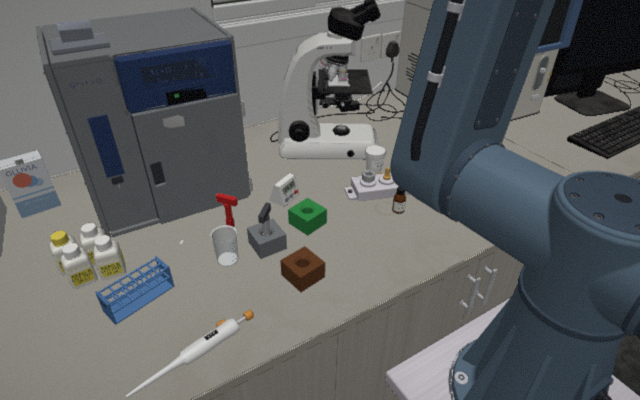

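View pics/side0.png

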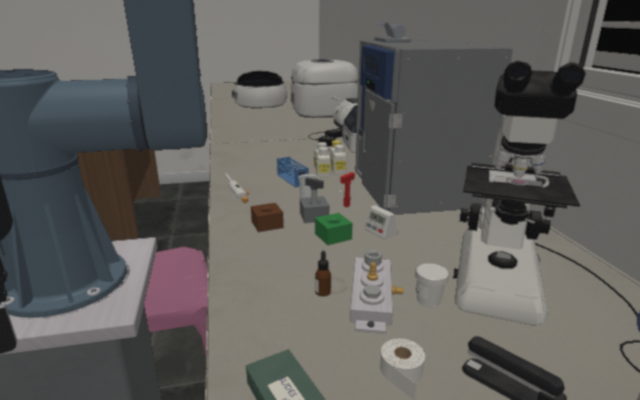

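Scene: the grey key is in the grey stand at scene (266,225) and side (314,195). Look-alikes are the red key at scene (227,210), the brown block at (303,268) and the green block at (308,216). The manifold is at scene (375,183) and side (373,285), with the barb in the middle. I choose the grey key in the grey block, and check it with one close crop.

```bash
cat > h.py <<'E'
import numpy as np, cv2
from scipy.spatial.transform import Rotation as R
from bench import sensors, vision
def ray(cam,px,obs=None):
    m=vision.camera_model(cam); d=np.linalg.inv(m["K"])@np.array([px[0],px[1],1.])
    if cam=="wrist":
        q=obs["eef_rot"]; Rw=R.from_quat([q[1],q[2],q[3],q[0]]).as_matrix(); H=np.array(m["hand_eye"])
        return Rw@H[:3,3]+np.array(obs["eef_pos"]), Rw@H[:3,:3]@d
    E=np.array(m["extrinsics"]); return -E[:3,:3].T@E[:3,3], E[:3,:3].T@d
def plane(cam,px,z,obs=None):
    o,d=ray(cam,px,obs); return o+d*(z-o[2])/d[2]
def tri(*rs):
    A=sum(np.eye(3)-np.outer(d,d)/(d@d) for o,d in rs); b=sum((np.eye(3)-np.outer(d,d)/(d@d))@o for o,d in rs)
    return np.linalg.solve(A,b)
def proj(cam,p,obs=None):
    m=vision.camera_model(cam)
    if cam=="wrist":
        q=obs["eef_rot"]; Rw=R.from_quat([q[1],q[2],q[3],q[0]]).as_matrix(); H=np.array(m["hand_eye"])
        c=H[:3,:3].T@(Rw.T@(np.array(p)-obs["eef_pos"])-H[:3,3])
    else:
        E=np.array(m["extrinsics"]); c=E[:3,:3]@np.array(p)+E[:3,3]
    u=np.array(m["K"])@c; return u[:2]/u[2]
E
python3 - <<'E'
from h import *
print("bar", tri(ray("scene",(265,212)),ray("side",(313,182))))
print("stand", plane("scene",(266,233),.042), plane("side",(314,203),.042))
for n,s,c in (("a",(369,175),(373,258)),("b",(387,174),(373,268)),("near",(372,172),(372,290))): print(n, plane("scene",s,.06),plane("side",c,.06))
s=cv2.imread("pics/scene0.png"); d=cv2.imread("pics/side0.png")
a=cv2.resize(s[185:265,205:335],None,fx=3,fy=3,interpolation=cv2.INTER_CUBIC); b=cv2.resize(s[140:220,335:420],None,fx=3,fy=3,interpolation=cv2.INTER_CUBIC)
c=cv2.resize(d[165:255,245:375],None,fx=3,fy=3,interpolation=cv2.INTER_CUBIC); e=cv2.resize(d[240:335,300:460],None,fx=3,fy=3,interpolation=cv2.INTER_CUBIC)
W=np.zeros((560,800,3),np.uint8)
for im,x,y in ((a,0,0),(b,400,0)): W[y:y+im.shape[0],x:x+im.shape[1]]=im
W[250:520,0:390]=c; W[250:535,400:800]=e[:,:400]
cv2.imwrite("pics/crop1.png",W)
E
```

```text
bar [0.52891162 0.18913234 0.09357943]
stand [0.52384106 0.19339582 0.042     ] [0.52854415 0.17712315 0.042     ]
a [ 0.57056897 -0.11512192  0.06      ] [ 0.5735669 -0.1385174  0.06     ]
b [ 0.5509109  -0.15635597  0.06      ] [ 0.56220061 -0.17189     0.06      ]
near [ 0.57772457 -0.12981547  0.06      ] [ 0.53847028 -0.23652201  0.06      ]
```

View pics/crop1.png

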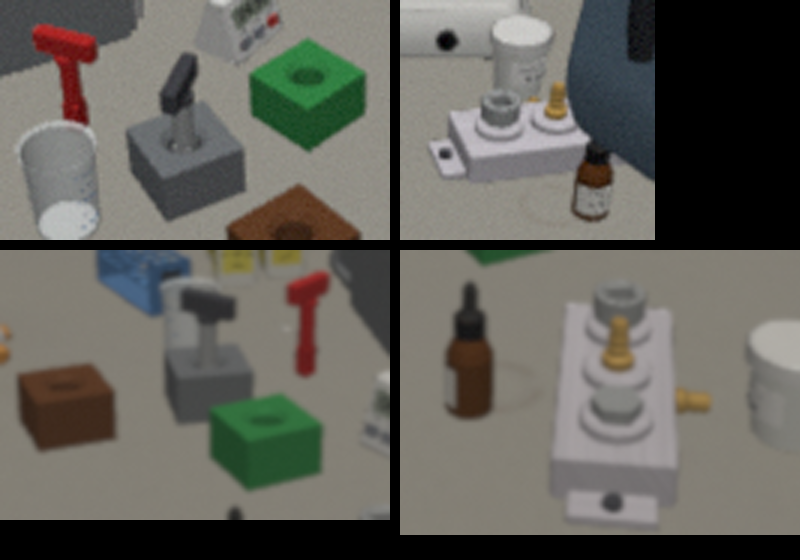

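The crop confirms the grey key in the grey stand. The plug, an open-socketed grey head, is on the far boss at scene (369,173) and side (373,251). The barb is in the middle and the hexagon cap nearest the side camera.

```bash
python3 - <<'E'
from h import *
P=tri(ray("scene",(368.6,172.7)),ray("side",(373.3,251)));print("plug",P)
print("microscope base front", plane("scene",(300,155),0.0),plane("scene",(365,155),0.),plane("side",(465,290),0.),"stage",plane("side",(470,190),.18))
print("bar ends scene",plane("scene",(261,215),.102),plane("scene",(267,204.5),.102), "side",plane("side",(306,179),.092),plane("side",(324,184),.092))
print("beaker",plane("scene",(227,258),0),"timer",plane("scene",(285,203),0),"cup",plane("side",(430,300),0),"drop",plane("side",(323,293),0))
print("manifold near end corners",plane("side",(300+160/3,240+240/3),.03),plane("side",(300+275/3,240+243/3),.03),plane("side",(300+167/3,240+55/3),.03),plane("side",(300+270/3,240+57/3),.03))
E
```

```text
plug [ 0.57947022 -0.11932997  0.0621279 ]
microscope base front [ 0.83249551 -0.06445465  0.        ] [ 0.73392615 -0.22726544  0.        ] [ 7.40609473e-01 -1.89432502e-01 -5.55111512e-17] stage [ 0.75346691 -0.13685112  0.18      ]
bar ends scene [0.51508967 0.20461945 0.102     ] [0.54089756 0.17831808 0.102     ] side [0.51628893 0.21652377 0.092     ] [0.55252133 0.17299154 0.092     ]
beaker [0.53869094 0.28207372 0.        ] timer [0.64822595 0.08304223 0.        ] cup [ 6.62447185e-01 -2.05027640e-01 -5.55111512e-17] drop [ 4.78175068e-01 -1.43448657e-01  5.55111512e-17]
manifold near end corners [ 0.49860911 -0.26759935  0.03      ] [ 0.55707535 -0.28264812  0.03      ] [ 0.5578453  -0.08391032  0.03      ] [ 0.62344132 -0.10043392  0.03      ]
```

Emit:
carry_out:
  deltas: "45 -25 5 0 0 0 0; 95 -55 10 0 0 0 0; 145 -85 20 0 0 0 0; 195 -115 30 0 0 0 0; 245 -140 40 0 0 0 0; 295 -170 50 0 0 0 0; 345 -200 50 0 0 0 0; 395 -230 50 0 0 0 0; 445 -260 50 0 0 0 0; 480 -285 50 0 0 0 0; 495 -294 50 0 0 0 0; 495 -294 50 0 0 0 0"

```text
time_s: 1.65
eef_pos: [0.5528, -0.1357, 0.1809]
eef_rot: [-0.0, 0.99, 0.138, -0.0]
wrist_force: [-1.3, -0.7, 0.2]
opening: 1.0
grasp_force: 0.0
```

```bash
python3 - <<'E'
from h import *
import json
o=sensors.get_obs(); ims=[vision.camera("wrist") for _ in range(4)]
im=np.mean(ims,0).astype(np.uint8); cv2.imwrite("pics/w1.png",im)
json.dump({k:np.array(v).tolist() for k,v in o.items()},open("w1.json","w"))
u=proj("wrist",(.5795,-.1193,.06),o); print(u, o["q"])
x,y=map(int,u); c=im[max(0,y-60):y+60,max(0,x-80):x+80]; print(max(0,x-80),max(0,y-60))
cv2.imwrite("pics/w1c.png",cv2.resize(c,None,fx=5,fy=5,interpolation=cv2.INTER_CUBIC))
E
```

```text
[311.54975152 159.36356025] [-4.49003554e-01  2.17964924e-01  1.66933866e+00 -4.17451011e-04
  1.25490495e+00  8.45360520e-01]
231 99
```

View pics/w1c.png

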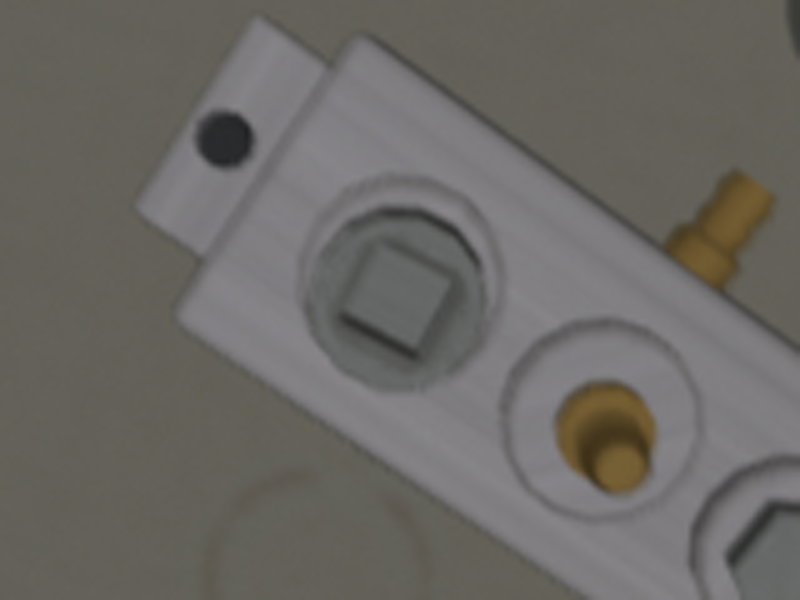

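The plug's round head is centred at crop (398,300), wrist pixel (310.6,159), with the square socket turned about 29° in the image. The barb is at lower right.

```bash
python3 - <<'E'
from h import *
import json
o=json.load(open("w1.json")); im=cv2.imread("pics/w1.png")
f=lambda c,z:plane("wrist",(231+c[0]/5-.4,99+c[1]/5-.4),z,o)
for a,b in (((342,317),(415,357)),((388,241),(453,274)),((342,315),(387,243)),((417,352),(452,277))):
    A,B=f(a,.06),f(b,.06); d=B-A; print(np.degrees(np.arctan2(d[1],d[0]))%90)
g=cv2.GaussianBlur(cv2.resize(cv2.cvtColor(im[99:219,231:391],cv2.COLOR_BGR2GRAY),None,fx=5,fy=5,interpolation=cv2.INTER_CUBIC),(0,0),3)
c=cv2.HoughCircles(g,cv2.HOUGH_GRADIENT,1.5,100,param1=60,param2=25,minRadius=80,maxRadius=105); print(c)
print("centre",f((398,300),.06))
# long edges of manifold
A,B=f((365,37),.03),f((795,345),.03); d=B-A; print("manifold",np.degrees(np.arctan2(d[1],d[0])))
E
```

```text
76.68091099206222
79.00430810345814
73.23369004203839
80.95587066235286
None
centre [ 0.57983841 -0.11792872  0.06      ]
manifold -108.73604483784582
```

Emit:
carry_out:
  deltas: "15 -50 0 0 0 0 0; 20 -105 0 0 0 0 0; 30 -160 0 0 0 0 0; 40 -215 0 0 0 0 0; 45 -270 0 0 0 0 0; 50 -310 0 0 0 0 0; 50 -310 0 0 0 0 0; 50 -310 0 0 0 0 0"

```text
time_s: 2.85
eef_pos: [0.5169, 0.1746, 0.1814]
eef_rot: [0.0, 0.991, 0.137, 0.0]
wrist_force: [-0.4, -0.0, -0.5]
opening: 0.998
grasp_force: 0.0
```

```bash
python3 - <<'E'
from h import *
import json
o=sensors.get_obs(); ims=[vision.camera("wrist") for _ in range(4)]
im=np.mean(ims,0).astype(np.uint8); cv2.imwrite("pics/w2.png",im)
json.dump({k:np.array(v).tolist() for k,v in o.items()},open("w2.json","w"))
x,y=map(int,proj("wrist",(.529,.189,.09),o)); print(x,y,o["q"])
x0,y0=max(0,x-80),max(0,y-60);c=im[y0:y0+120,x0:x0+160]; print(x0,y0)
cv2.imwrite("pics/w2c.png",cv2.resize(c,None,fx=5,fy=5,interpolation=cv2.INTER_CUBIC))
E
```

```text
308 183 [ 1.08486105e-01  1.66065851e-01  1.72970521e+00 -5.52644497e-04
  1.24569104e+00  1.40550527e+00]
228 123
```

View pics/w2c.png

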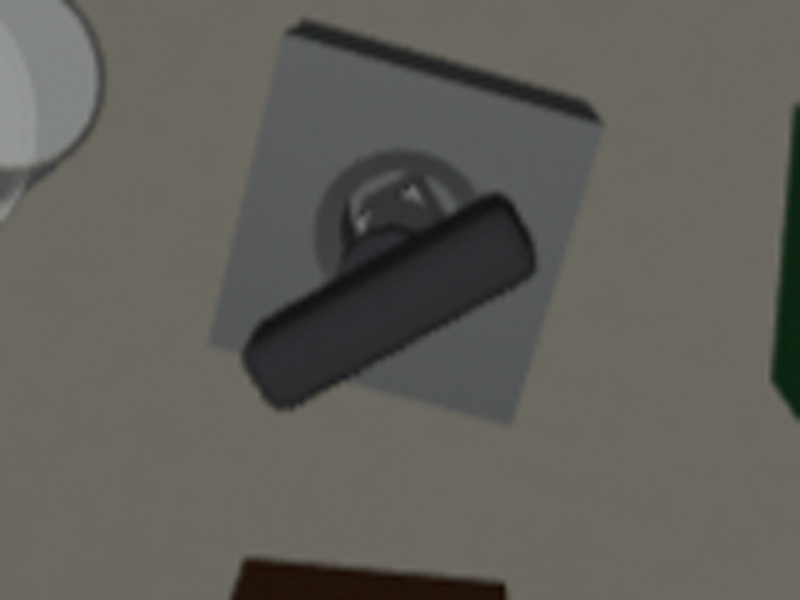

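The black crossbar runs from crop (265,375) to (515,230). The grey stand's top has corners (285,35), (600,125), (512,423) and (210,345), with the beaker at upper left.

```bash
python3 - <<'E'
from h import *
import json
o=json.load(open("w2.json")); im=cv2.imread("pics/w2.png")
X0,Y0=228,123
f=lambda c,z:plane("wrist",(X0+c[0]/5-.4,Y0+c[1]/5-.4),z,o)
C=[f(c,.042) for c in ((285,35),(600,125),(512,423),(210,345))]
print("sides",[round(np.linalg.norm(C[i]-C[i-1]),4) for i in range(4)],"stand",np.mean(C,0), np.degrees(np.arctan2(*(C[1]-C[0])[[1,0]])))
# bar top outline: lower edge pts and upper edge of top face
E=[(275,408),(532,270)];U=[(250,345),(505,197)]
for a,b in (E,U):
    A,B=f(a,.102),f(b,.102);d=B-A;print(np.degrees(np.arctan2(d[1],d[0])),np.linalg.norm(d))
g=im[Y0:Y0+120,X0:X0+160].max(2); m=(g<58).astype(np.uint8); m[:35]=0;m[:,:45]=0;m[:,112:]=0;m[90:]=0
n,l,s,c=cv2.connectedComponentsWithStats(m); i=1+np.argmax(s[1:,4]);pts=np.argwhere(l==i)[:,::-1].astype(np.float32)
r=cv2.minAreaRect(pts);print(s[i],r); bx=cv2.boxPoints(r)+[X0,Y0]; W=np.array([plane("wrist",p,.100,o) for p in bx]);print(W.mean(0),[np.linalg.norm(W[k]-W[k-1]) for k in range(4)],[np.degrees(np.arctan2(*(W[k]-W[k-1])[[1,0]])) for k in range(4)])
print("topcentre by hand",f((392,305),.102))
E
```

```text
sides [np.float64(0.0636), np.float64(0.0626), np.float64(0.0631), np.float64(0.0635)] stand [0.52935494 0.19117912 0.042     ] -89.98464633392005
-45.24726818422542 0.04703871505594085
-43.772319363149805 0.04685481785574475
[  49   35   58   47 1327] ((74.34394836425781, 54.63056945800781), (30.806154251098633, 62.25078201293945), 61.38954162597656)
[0.53422049 0.19504364 0.1       ] [np.float64(0.02510716874212291), np.float64(0.049229253526384895), np.float64(0.02428658810697722), np.float64(0.05067674861559927)] [np.float64(41.28352510210113), np.float64(-45.71657154060277), np.float64(-135.41595277013982), np.float64(135.17270087873317)]
topcentre by hand [0.53122602 0.1908901  0.102     ]
```

Emit:
carry_out:
  deltas: "3 -2 0 0 0 -0.17 0.45; 6 -4 0 0 0 -0.345 0.45; 9 -6 0 0 0 -0.52 0.45; 12 -8 0 0 0 -0.695 0.45; 15 -10 10 0 0 -0.87 0.45; 18 -12 20 0 0 -1.045 0.45; 18 -12 30 0 0 -1.22 0.45; 18 -12 40 0 0 -1.395 0.45; 18 -12 50 0 0 -1.57 0.45; 18 -12 50 0 0 -1.745 0.45; 18 -12 50 0 0 -1.92 0.45; 18 -12 50 0 0 -2.085 0.45"

```text
time_s: 4.55
eef_pos: [0.5311, 0.1912, 0.1312]
eef_rot: [-0.0, 0.379, 0.925, -0.0]
wrist_force: [0.0, 0.4, 0.4]
opening: 0.55
grasp_force: 0.0
```

```bash
python3 - <<'E'
from h import *
o=sensors.get_obs(); im=vision.camera("wrist"); cv2.imwrite("pics/w3.png",im[80:400,140:500])
print(o["eef_pos"],o["eef_rot"],o["q"],proj("wrist",(.531,.191,.102),o)-[140,80])
E
```

```text
[0.53105399 0.19124766 0.13118773] [-6.31234946e-05  3.79145538e-01  9.25337048e-01 -6.99369410e-05] [ 1.35455250e-01  2.67605677e-01  1.71872164e+00 -6.32587077e-05
  1.15544465e+00 -6.57570111e-01] [178.94419482 153.08299748]
```

View pics/w3.png

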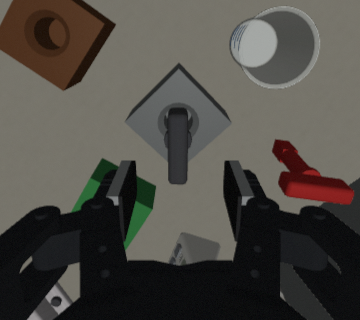

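The bar lies centred between the fingers at crop (178,147), as predicted, and parallel to the pads. I go down and grip.

Emit:
carry_out:
  deltas: "0 0 25 0 0 0 0.45; 0 0 45 0 0 0 0.45; 0 0 55 0 0 0 0.45; 0 0 55 0 0 0 0.45; 0 0 55 0 0 0 0.9; 0 0 55 0 0 0 1; 0 0 55 0 0 0 1; 0 0 55 0 0 0 1; 0 0 55 0 0 0 1; 0 0 55 0 0 0 1"

```text
time_s: 5.85
eef_pos: [0.5317, 0.1924, 0.0774]
eef_rot: [0.001, 0.381, 0.925, 0.001]
wrist_force: [0.7, -0.4, 5.5]
opening: 0.172
grasp_force: 58.7
```

Emit:
carry_out:
  deltas: "0 0 -25 0 0 0 1; 0 0 -60 0 0 0 1; 0 0 -100 0 0 0 1; -15 -10 -110 0 0 -0.05 1; -45 -35 -110 0 0 -0.1 1; -85 -65 -110 0 0 -0.2 1; -125 -95 -110 0 0 -0.3 1; -165 -122 -110 0 0 -0.4 1; -205 -151 -110 0 0 -0.5 1; -240 -177 -110 0 0 -0.564 1; -252 -186 -110 0 0 -0.564 1; -252 -186 -110 0 0 -0.564 1"

```text
time_s: 7.35
eef_pos: [0.5782, -0.1177, 0.1857]
eef_rot: [-0.001, 0.11, 0.994, 0.0]
wrist_force: [0.1, 0.6, -1.4]
opening: 0.169
grasp_force: 58.8
```

```bash
python3 - <<'E'
from h import *
o=sensors.get_obs(); im=vision.camera("wrist"); s=vision.camera("side"); c=vision.camera("scene")
print(o["eef_pos"],o["eef_rot"],o["wrist_force"],o["opening"])
W=np.zeros((560,800,3),np.uint8); W[:280,:400]=im[120:400,120:520]
for n,I,x in(("side",s,0),("scene",c,400)):
    u=proj(n,(.58,-.118,.1)).astype(int);a,b=max(0,u[0]-66),u[1]-50; print(n,a,b)
    t=cv2.resize(I[b:b+93,a:a+133],None,fx=3,fy=3,interpolation=cv2.INTER_CUBIC)
    W[281:281+t.shape[0],x:x+t.shape[1]]=t
    for z in(.06,): print(proj(n,(.5798,-.118,z)))
cv2.imwrite("pics/c4.png",W)
E
```

```text
[ 0.57817171 -0.11767026  0.18570223] [-5.45845164e-04  1.09796732e-01  9.93953857e-01  3.30009292e-04] [ 0.1307968   0.64639032 -1.43088203] 0.16868244657588186
side 307 183
[372.620092   252.27137776]
scene 302 109
[367.71899389 172.94295655]
```

View pics/c4.png

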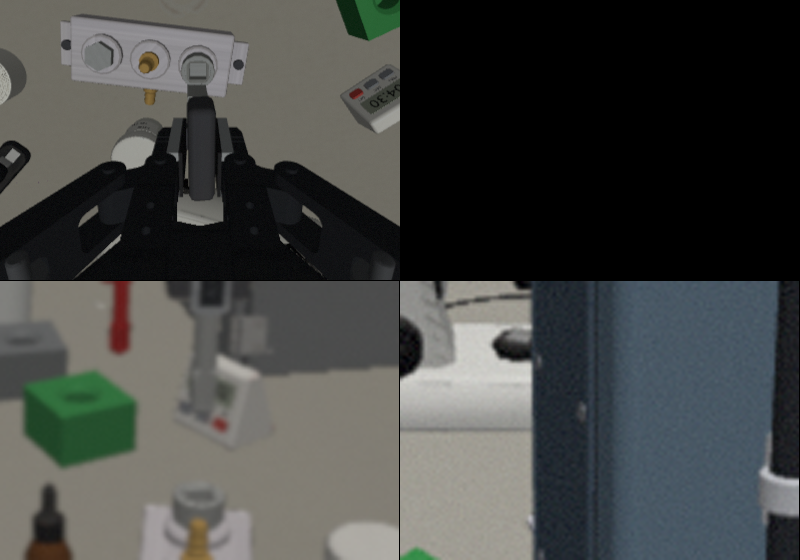

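```bash
python3 - <<'E'
from h import *
o=sensors.get_obs(); im=vision.camera("wrist")
e=o["eef_pos"].copy(); 
print("bar top",proj("wrist",e+[0,0,.025-.008],o)-[120,120],"end",proj("wrist",e-[0,0,.067],o)-[120,120],"sock",proj("wrist",(.5798,-.118,.06),o)-[120,120])
print("side end",proj("side",e-[0,0,.067]),"obs",(374.7,226.7))
cv2.imwrite("pics/c5.png",cv2.resize(im[150:330,270:370],None,fx=3,fy=3,interpolation=cv2.INTER_CUBIC))
E
```

```text
bar top [198.06840923 151.06699081] end [198.52998246  92.34501264] sock [196.79483521  73.2756136 ]
side end [373.10218981 223.76584897] obs (374.7, 226.7)
```

View pics/c5.png

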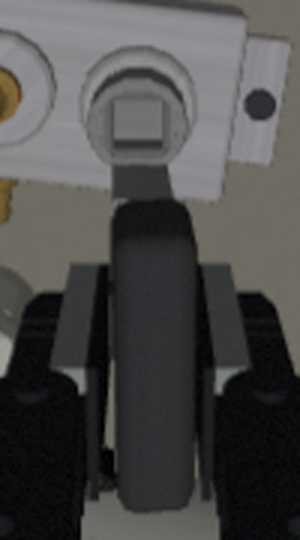

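The key is held, parallel to the socket. The drive end is at crop (140,165) and the plug head centre at about (137,119). The key leans slightly, with its end about 1 mm towards tool -y.

```bash
python3 - <<'E'
from h import *
o=sensors.get_obs(); q=o["eef_rot"]; Rw=R.from_quat([q[1],q[2],q[3],q[0]]).as_matrix()
t=lambda P:Rw.T@(P-o["eef_pos"])*1000
P=plane("wrist",(315.7,190),.06,o); print(P,t(P),t(np.array([.5798,-.118,.06])))
z=o["eef_pos"][2]-.067
E=plane("wrist",(316.7,205),z,o); print("end +x edge",t(E), o["q"])
E
```

```text
[ 0.576554   -0.11834435  0.06      ] [  1.10436085  -2.9624444  126.13381911] [ -1.99202669  -1.92924415 126.13249943]
end +x edge [ 5.89395681 -1.43645937 67.00274637] [-3.98791617e-01  2.56340411e-01  1.61128589e+00  3.15971618e-04
  1.27459505e+00 -1.75330716e+00]
```

Emit:
carry_out:
  deltas: "0.6 -1.2 20 0 0 0 1; 0.6 -1.2 40 0 0 0 1; 0.6 -1.2 48 0 0 0 1; 0.6 -1.2 48 0 0 0 1; 0.6 -1.2 48 0 0 0 1"

```text
time_s: 8.18
eef_pos: [0.5783, -0.1183, 0.1392]
eef_rot: [0.001, 0.108, 0.994, -0.0]
wrist_force: [0.4, -0.4, -1.4]
opening: 0.175
grasp_force: 58.8
```

```bash
python3 - <<'E'
from h import *
o=sensors.get_obs(); im=np.mean([vision.camera("wrist") for _ in range(3)],0).astype(np.uint8); s=vision.camera("side")
q=o["eef_rot"]; Rw=R.from_quat([q[1],q[2],q[3],q[0]]).as_matrix(); print(o["eef_pos"])
for P in((.5798,-.118,.06),(.5766,-.1183,.06)): print(proj("wrist",P,o)-[270,120])
print("end",proj("wrist",o["eef_pos"]-[0,0,.067],o)-[270,120], "side", proj("side",o["eef_pos"]-[0,0,.067])-[330,190],proj("side",(.5785,-.118,.06))-[330,190])
W=np.zeros((600,800,3),np.uint8); W[:600,:300]=cv2.resize(im[120:270,282:357],None,fx=4,fy=4,interpolation=cv2.INTER_CUBIC)
W[:480,310:790]=cv2.resize(s[190:270,330:410],None,fx=6,fy=6,interpolation=cv2.INTER_CUBIC)
cv2.imwrite("pics/c6.png",W)
E
```

```text
[ 0.57830308 -0.11827888  0.13922512]
[49.39487229 88.567508  ]
[48.17857916 84.98836241]
end [48.60928764 92.15652505] side [42.25252536 56.73154279] [41.96552017 62.34177557]
```

View pics/c6.png

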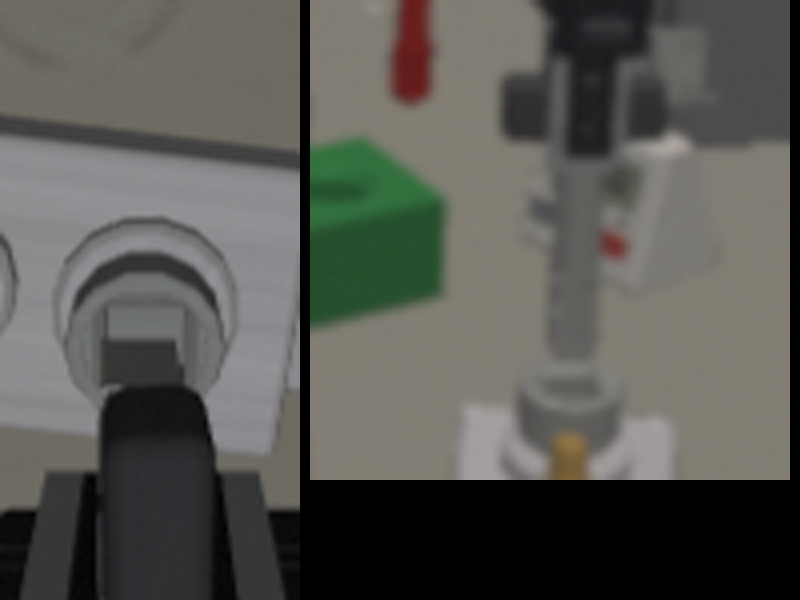

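The drive end at (142,340) is above the socket mouth centre (144,347), and the side view agrees. I insert.

Emit:
carry_out:
  deltas: "0.4 0 6 0 0 0 1; 0.4 0 11 0 0 0 1; 0.4 0 15 0 0 0 1; 0.4 0 19 0 0 0 1; 0.4 0 23 0 0 0 1; 0.4 0 26 0 0 0 1; 0.4 0 26 0 0 0 1"

```text
time_s: 9.25
eef_pos: [0.5783, -0.1186, 0.1134]
eef_rot: [0.001, 0.109, 0.994, -0.0]
wrist_force: [-0.2, -0.5, 4.4]
opening: 0.172
grasp_force: 59.4
```

Emit:
carry_out:
  deltas: "0 0 1 0 0 0 1; 0 0 1.5 0 0 0 1; 0 0 1.5 0 0 0 1"

```text
time_s: 9.62
eef_pos: [0.5792, -0.1189, 0.1132]
eef_rot: [0.002, 0.109, 0.994, -0.001]
wrist_force: [-1.3, 0.7, 10.0]
opening: 0.176
grasp_force: 60.1
```

```bash
python3 - <<'E'
from h import *
o=sensors.get_obs(); print(o["eef_pos"],o["wrist_force"],o["torque"],o["q"])
E
```

```text
[ 0.57917778 -0.11889767  0.11317651] [-1.34279075  0.68344443 10.02112726] [ 0.15903462  0.07389239 -0.02270242] [-4.03177078e-01  3.42509439e-01  1.66263888e+00  2.48714258e-04
  1.13182701e+00 -1.75633468e+00]
```

Emit:
carry_out:
  deltas: "0 0 -1.2 0 0 0 1; 0 0 -1.2 0 0 0.06 1; 0 0 -1.2 0 0 0.12 1; 0 0 -1.2 0 0 0.18 1; 0 0 -1.2 0 0 0.24 1; 0 0 -1.2 0 0 0.3 1"

```text
time_s: 10.38
eef_pos: [0.5786, -0.1185, 0.1133]
eef_rot: [0.002, 0.257, 0.966, 0.0]
wrist_force: [1.9, 1.8, 5.9]
opening: 0.174
grasp_force: 59.7
```

```bash
cat > t.py <<'E'
from h import *
o=sensors.get_obs(); q=o["eef_rot"]
yaw=np.degrees(2*np.arctan2(q[2],q[1]))
print(round(o["time_s"],2),"yaw",yaw.round(2),"tz",o["torque"].round(3),"F",o["wrist_force"].round(1),"q6",o["q"][5].round(3),"dq6",o["dq"][5].round(3),"e6",o["joint_efforts"][5].round(3),o["eef_pos"].round(4))
E
python3 t.py
```

```text
10.38 yaw 150.22 tz [ 0.201 -0.136  0.066] F [1.9 1.8 5.9] q6 -1.454 dq6 0.476 e6 -0.584 [ 0.5786 -0.1185  0.1133]
```

Emit:
carry_out:
  deltas: "0 0 0 0 0 0.05 1; 0 0 0 0 0 0.1 1; 0 0 0 0 0 0.15 1"

```text
time_s: 10.75
eef_pos: [0.5787, -0.1185, 0.1134]
eef_rot: [0.002, 0.328, 0.945, 0.0]
wrist_force: [0.2, 0.9, 5.6]
opening: 0.172
grasp_force: 59.7
```

```bash
python3 t.py
```

```text
10.75 yaw 141.65 tz [ 0.191 -0.18   0.035] F [0.2 0.9 5.6] q6 -1.305 dq6 0.404 e6 -0.478 [ 0.5787 -0.1185  0.1134]
```

Emit:
carry_out:
  deltas: "0 0 0 0 0 0.05 1; 0 0 0 0 0 0.1 1"

```text
time_s: 11.0
eef_pos: [0.5787, -0.1185, 0.1134]
eef_rot: [0.002, 0.375, 0.927, 0.0]
wrist_force: [1.7, 0.9, 5.1]
opening: 0.173
grasp_force: 59.7
```

```bash
python3 t.py
```

```text
11.0 yaw 135.92 tz [ 0.175 -0.283  0.07 ] F [1.7 0.9 5.1] q6 -1.205 dq6 0.394 e6 -0.478 [ 0.5787 -0.1185  0.1134]
```

Emit:
carry_out:
  deltas: "0 0 0 0 0 0.05 1; 0 0 0 0 0 0.1 1"

```text
time_s: 11.25
eef_pos: [0.5788, -0.1185, 0.1134]
eef_rot: [0.002, 0.421, 0.907, 0.0]
wrist_force: [1.1, 0.9, 5.5]
opening: 0.174
grasp_force: 59.7
```

```bash
python3 t.py
```

```text
11.25 yaw 130.19 tz [ 0.198 -0.317  0.004] F [1.1 0.9 5.5] q6 -1.105 dq6 0.403 e6 -0.477 [ 0.5788 -0.1185  0.1134]
```

Emit:
carry_out:
  deltas: "0 0 0 0 0 0.05 1; 0 0 0 0 0 0.1 1"

```text
time_s: 11.5
eef_pos: [0.5789, -0.1185, 0.1134]
eef_rot: [0.002, 0.466, 0.885, 0.001]
wrist_force: [2.3, 1.5, 4.6]
opening: 0.176
grasp_force: 59.8
```

```bash
python3 t.py
```

```text
11.5 yaw 124.46 tz [ 0.217 -0.488  0.04 ] F [2.3 1.5 4.6] q6 -1.005 dq6 0.396 e6 -0.462 [ 0.5789 -0.1185  0.1134]
```

Emit:
carry_out:
  deltas: "0 0 0 0 0 0.05 1; 0 0 0 0 0 0.1 1"

```text
time_s: 11.75
eef_pos: [0.5791, -0.1185, 0.1134]
eef_rot: [0.002, 0.51, 0.86, 0.001]
wrist_force: [2.3, 1.2, 4.6]
opening: 0.172
grasp_force: 59.9
```

```bash
python3 t.py
```

```text
11.75 yaw 118.74 tz [ 0.217 -0.575  0.157] F [2.3 1.2 4.6] q6 -0.905 dq6 0.396 e6 -0.351 [ 0.5791 -0.1185  0.1134]
```

Emit:
carry_out:
  deltas: "0 0 0 0 0 0.05 1"

```text
time_s: 11.88
eef_pos: [0.5791, -0.1185, 0.1134]
eef_rot: [0.002, 0.531, 0.848, 0.001]
wrist_force: [2.0, 0.9, 4.9]
opening: 0.174
grasp_force: 59.9
```

```bash
python3 t.py
```

```text
11.88 yaw 115.89 tz [ 0.192 -0.537  0.312] F [2.  0.9 4.9] q6 -0.855 dq6 0.395 e6 -0.233 [ 0.5791 -0.1185  0.1134]
```

Emit:
carry_out:
  deltas: "0 0 0 0 0 0.05 1"

```text
time_s: 12.0
eef_pos: [0.5791, -0.1185, 0.1134]
eef_rot: [0.002, 0.552, 0.834, 0.001]
wrist_force: [2.6, 1.2, 3.8]
opening: 0.17
grasp_force: 59.9
```

```bash
python3 t.py
```

```text
12.0 yaw 113.04 tz [ 0.209 -0.665  0.434] F [2.6 1.2 3.8] q6 -0.805 dq6 0.396 e6 -0.143 [ 0.5791 -0.1185  0.1134]
```

Emit:
carry_out:
  deltas: "0 0 0 0 0 0.05 1"

```text
time_s: 12.12
eef_pos: [0.5791, -0.1186, 0.1134]
eef_rot: [0.002, 0.572, 0.82, 0.001]
wrist_force: [2.3, -0.1, 4.3]
opening: 0.171
grasp_force: 59.9
```

```bash
python3 t.py
```

```text
12.12 yaw 110.17 tz [ 0.175 -0.683  0.381] F [ 2.3 -0.1  4.3] q6 -0.755 dq6 0.393 e6 -0.171 [ 0.5791 -0.1186  0.1134]
```

It bit at tool yaw of about 113.5°, where the torque steps to about 0.38 N m. The target is about 25° beyond, near yaw 88.5°.

Emit:
carry_out:
  deltas: "0 0 0 0 0 0.05 1; 0 0 0 0 0 0.1 1; 0 0 0 0 0 0.15 1; 0 0 0 0 0 0.2 1"

```text
time_s: 12.62
eef_pos: [0.5793, -0.1187, 0.1134]
eef_rot: [0.002, 0.651, 0.759, 0.001]
wrist_force: [2.3, 0.6, 3.2]
opening: 0.175
grasp_force: 59.9
```

```bash
python3 t.py
```

```text
12.62 yaw 98.72 tz [ 0.077 -0.672  0.415] F [2.3 0.6 3.2] q6 -0.555 dq6 0.387 e6 -0.104 [ 0.5793 -0.1187  0.1134]
```

Emit:
carry_out:
  deltas: "0 0 0 0 0 0.05 1; 0 0 0 0 0 0.1 1"

```text
time_s: 12.88
eef_pos: [0.5793, -0.1188, 0.1134]
eef_rot: [0.002, 0.688, 0.725, 0.001]
wrist_force: [3.0, 0.1, 4.5]
opening: 0.171
grasp_force: 59.9
```

```bash
python3 t.py
```

```text
12.88 yaw 93.0 tz [ 0.022 -0.77   0.488] F [3.  0.1 4.5] q6 -0.455 dq6 0.404 e6 -0.077 [ 0.5793 -0.1188  0.1134]
```

Emit:
carry_out:
  deltas: "0 0 0 0 0 0.04 1; 0 0 0 0 0 0.08 1; 0 0 0 0 0 0.08 1"

```text
time_s: 13.25
eef_pos: [0.5792, -0.1189, 0.1134]
eef_rot: [0.002, 0.716, 0.698, 0.001]
wrist_force: [4.7, 0.2, 4.9]
opening: 0.172
grasp_force: 60.1
```

```bash
python3 t.py
```

```text
13.25 yaw 88.51 tz [-0.086 -0.948  0.438] F [4.7 0.2 4.9] q6 -0.377 dq6 -0.016 e6 0.647 [ 0.5792 -0.1189  0.1134]
```

Emit:
carry_out:
  deltas: "0 0 0 0 0 -0.06 1; 0 0 0 0 0 -0.12 1; 0 0 0 0 0 -0.18 1; 0 0 0 0 0 -0.2 1; 0 0 0 0 0 -0.2 1"

```text
time_s: 13.88
eef_pos: [0.5789, -0.1187, 0.1133]
eef_rot: [0.002, 0.643, 0.766, 0.001]
wrist_force: [2.5, 0.6, 6.5]
opening: 0.173
grasp_force: 60.2
```

```bash
python3 t.py
```

```text
13.88 yaw 99.95 tz [ 0.026 -0.797  0.055] F [2.5 0.6 6.5] q6 -0.577 dq6 0.015 e6 -0.089 [ 0.5789 -0.1187  0.1133]
```

Emit:
carry_out:
  deltas: "0 0 -8 0 0 0 1; 0 0 -20 0 0 0 1; 0 0 -40 0 0 0 1; 0 0 -70 0 0 0 1; 25 0 -85 0 0 -0.1 1; 75 1 -85 0 0 -0.2 1; 130 2 -85 0 0 -0.3 1; 185 3 -80 0 0 -0.4 1; 240 4 -60 0 0 -0.5 1; 285 5 -40 0 0 -0.58 1; 314 5 -25 0 0 -0.617 1; 314 5 -25 0 0 -0.617 1"

```text
time_s: 15.38
eef_pos: [0.5252, 0.1933, 0.1348]
eef_rot: [-0.003, 0.379, 0.925, -0.002]
wrist_force: [-0.5, -0.5, -1.8]
opening: 0.172
grasp_force: 59.0
```

```bash
python3 t.py; python3 - <<'E'
from h import *
o=sensors.get_obs(); im=np.mean([vision.camera("wrist") for _ in range(3)],0).astype(np.uint8)
s=vision.camera("side"); c=vision.camera("scene")
e=o["eef_pos"]-[0,0,.067]; H=np.array([.5294,.1912,.042])
print("wrist end",proj("wrist",e,o),"hole",proj("wrist",H,o))
W=np.zeros((600,800,3),np.uint8); x,y=proj("wrist",H,o).astype(int); x0,y0=x-50,y-60; print(x0,y0)
W[:600,:400]=cv2.resize(im[y0:y0+150,x0:x0+100],None,fx=4,fy=4,interpolation=cv2.INTER_CUBIC)
for n,I,yy in(("side",s,0),("scene",c,300)):
    x,y=proj(n,H).astype(int);a,b=x-32,y-35; print(n,a,b,"end",proj(n,e)-[a,b],"hole",proj(n,H)-[a,b])
    W[yy:yy+300,405:405+390]=cv2.resize(I[b:b+50,a:a+65],None,fx=6,fy=6,interpolation=cv2.INTER_CUBIC)
cv2.imwrite("pics/c7.png",W)
E
```

```text
15.38 yaw 135.47 tz [ 0.026 -0.01  -0.   ] F [-0.5 -0.5 -1.8] q6 -0.653 dq6 -0.007 e6 0.077 [0.5252 0.1933 0.1348]
wrist end [319.77967428 212.9078201 ] hole [321.63687052 207.50366811]
271 147
side 281 165 end [30.34410191 26.06467947] hole [32.17846756 35.80539783]
scene 233 196 end [31.96606548 27.38844102] hole [32.78411957 35.2181275 ]
```

View pics/c7.png

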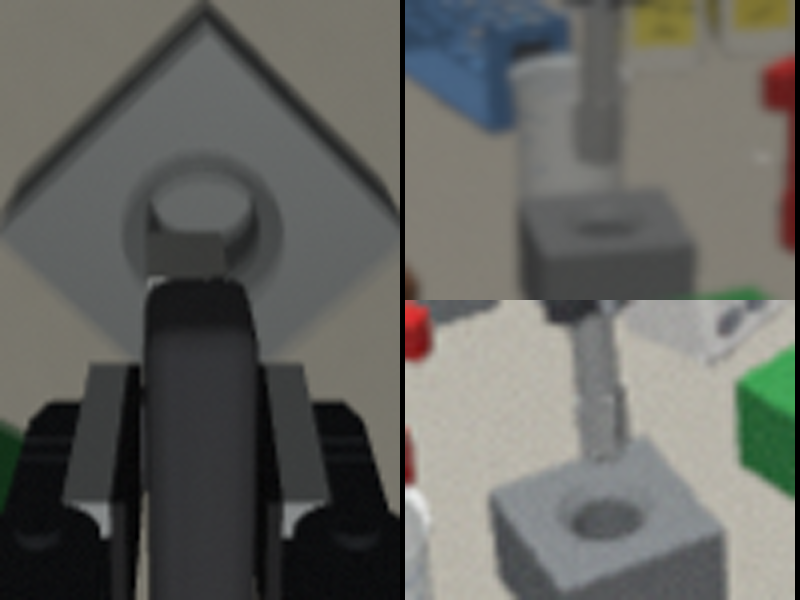

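The drive end is at crop (187,233) and the hole centre at (202,228), so the key must go about +2.5 mm in tool y and -3 mm in tool x. The scene and side views roughly agree, within the chamfer.

Emit:
carry_out:
  deltas: "-3.2 2.5 0 0 0 0 1; -3.2 2.5 8 0 0 0 1; -3.2 2.5 16 0 0 0 1; -3.2 2.5 22 0 0 0 1; -3.2 2.5 28 0 0 0 1; -3.2 2.5 34 0 0 0 1; -3.2 2.5 38 0 0 0 1"

```text
time_s: 16.5
eef_pos: [0.5321, 0.1915, 0.0985]
eef_rot: [-0.0, 0.381, 0.925, -0.0]
wrist_force: [-1.1, -0.3, -1.3]
opening: 0.174
grasp_force: 59.0
```

```bash
python3 t.py
```

```text
16.5 yaw 135.27 tz [-0.041 -0.031  0.005] F [-1.1 -0.3 -1.3] q6 -0.655 dq6 0.003 e6 -0.0 [0.5321 0.1915 0.0985]
```

Emit:
carry_out:
  deltas: "0 0 6 0 0 0 1; 0 0 12 0 0 0 1; 0 0 17 0 0 0 1; 0 0 20 0 0 0 1; 0 0 20 0 0 0 1; 0 0 20 0 0 0 1"

```text
time_s: 17.25
eef_pos: [0.5324, 0.1914, 0.0792]
eef_rot: [0.0, 0.381, 0.925, 0.0]
wrist_force: [-0.0, -0.3, -1.2]
opening: 0.17
grasp_force: 59.0
```

```bash
python3 t.py
```

```text
17.25 yaw 135.26 tz [0.052 0.032 0.029] F [-0.  -0.3 -1.2] q6 -0.655 dq6 -0.001 e6 0.0 [0.5324 0.1914 0.0792]
```

Emit:
carry_out:
  deltas: "0 0 1 0 0 0 1; 0 0 2 0 0 0 1; 0 0 2.5 0 0 0 1; 0 0 2.5 0 0 0 1"

```text
time_s: 17.75
eef_pos: [0.533, 0.1915, 0.0774]
eef_rot: [0.001, 0.381, 0.925, 0.0]
wrist_force: [-1.1, -0.4, 5.8]
opening: 0.175
grasp_force: 59.5
```

```bash
python3 t.py
```

```text
17.75 yaw 135.27 tz [-0.083  0.112  0.03 ] F [-1.1 -0.4  5.8] q6 -0.655 dq6 -0.001 e6 0.0 [0.533  0.1915 0.0774]
```

Seated: there is contact at the same height as when I picked the key up (0.0774). I release gently and retreat.

Emit:
carry_out:
  deltas: "0 0 -0.5 0 0 0 0.75; 0 0 -0.5 0 0 0 0.6; 0 0 -0.5 0 0 0 0.45; 0 0 -0.5 0 0 0 0.45; 0 0 -0.5 0 0 0 0.45; 0 0 -15 0 0 0 0.45; 0 0 -40 0 0 0 0.45; 0 0 -80 0 0 0 0.45; 0 0 -120 0 0 0 0.45; 0 0 -120 0 0 0 0.45"

```text
time_s: 19.0
eef_pos: [0.535, 0.1919, 0.2018]
eef_rot: [0.004, 0.381, 0.925, 0.002]
wrist_force: [-0.5, -0.2, -0.2]
opening: 0.547
grasp_force: 0.0
```

```bash
python3 t.py; python3 - <<'E'
from h import *
im=vision.camera("wrist"); s=vision.camera("side"); c=vision.camera("scene")
W=np.zeros((600,800,3),np.uint8); W[:250,:400]=im[100:350,120:520]
W[255:595,:400]=cv2.resize(s[160:330,240:440],None,fx=2,fy=2)
W[:400,402:798]=cv2.resize(c[150:290,200:339],None,fx=2.85,fy=2.86)[:400,:396]
cv2.imwrite("pics/c8.png",W)
E
```

```text
19.0 yaw 135.27 tz [-0.022 -0.028 -0.004] F [-0.5 -0.2 -0.2] q6 -0.655 dq6 -0.0 e6 -0.0 [0.535  0.1919 0.2018]
```

View pics/c8.png

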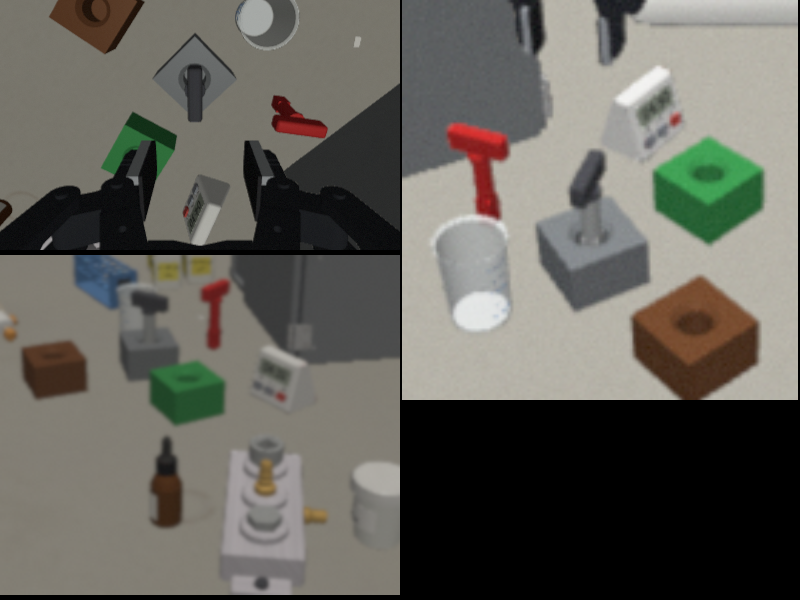

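The key stands upright in its stand at wrist-crop (195,90) and scene-crop (590,190), with everything around it undisturbed and the gripper clear.

```bash
python3 -c "
from bench import ctrl; print(ctrl.hand_in())"
```

```text
the job is handed in; nothing more can be done
None
```

I turned the plug about 25° past the bite (judged from the tool's turn and torque of about 0.44–0.49 N m), stood the key fully back in its stand, disturbed nothing around it, and handed the job in at about 19 s.

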